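# Plug the open dust ports

## Task

Two of the three pipe stubs on the dust manifold are open and rob the saw of suction. Close each with the wooden plug that fits its bore, fully home so that the flange lies on the rim. The plugs differ only in size, and the largest of the three is a spare that fits neither.

Things in the scene. Friction and masses are not known exactly. Their poses are not given: they have to be found in the camera images.
- narrow_port_mouth (a point): Centre of the mouth (rim height, 75 mm over the bench) of the narrower of two open upright white pipe stubs: straight bore 36 mm across, wall 3 mm, 45 mm tall, fixed on a plywood box 30 mm high, 120 by 360 mm. Three stubs stand there 115 mm apart along the box, in any order; the widest is already plugged, its handle 51 mm above its rim. z up.
- wide_port_mouth (a point): Centre of the mouth (rim height, 75 mm over the bench) of the wider of two open upright white pipe stubs: straight bore 48 mm across, wall 3 mm, 45 mm tall, fixed on a plywood box 30 mm high, 120 by 360 mm. Three stubs stand there 115 mm apart along the box, in any order; the widest is already plugged, its handle 51 mm above its rim. z up.
- narrow_plug_grip (a point): Middle of the handle, on the axis, of the smallest of three loose wooden plugs, 40 g, standing on its foot. From below: stem 22 mm long, tapering from 22 mm at the foot to 32 mm across; flange 44 mm across, 5 mm thick; round handle 26 mm across, 46 mm tall; 73 mm in all. z along the axis, up; 50 mm above the foot. Fits the narrow port. Fully home this point is 28 mm above the mouth.
- wide_plug_grip (a point): Middle of the handle, on the axis, of the middle-sized of three loose wooden plugs, 60 g, standing on its foot. From below: stem 22 mm long, tapering from 32 mm at the foot to 44 mm across; flange 56 mm across, 5 mm thick; round handle 26 mm across, 46 mm tall; 73 mm in all. z along the axis, up; 50 mm above the foot. Fits the wide port. Fully home this point is 28 mm above the mouth.
Not all that is in view belongs to the job. Leave any blue or pink look-alike of the part that bears narrow_plug_grip alone. Leave any blue look-alike of the part that bears wide_plug_grip alone.

How it is judged (in metres and radians):
At the end, for the whole second after the job is handed in: The narrow plug is in the narrow port and the wide plug in the wide port: each upright within 10 degrees, its axis within 10 mm of the port's, its flange within 6 mm of the rim, released and staying there (horizontal distance between narrow_plug_grip and narrow_port_mouth below 0.01 m and z of narrow_plug_grip in the frame of narrow_port_mouth below 0.034 m and angle between each of narrow_plug_grip, wide_plug_grip's own z axis and vertical below 0.17 rad and horizontal distance between wide_plug_grip and wide_port_mouth below 0.01 m and z of wide_plug_grip in the frame of wide_port_mouth below 0.034 m); the robot touches nothing.
It also fails if it takes over 54 s, if anything falls off the work surface, if the arm or the gripper's body presses on something with over 40 N, if the wrist force passes 120 N, or if a joint passes its speed limit or range.

## Robot

A 6-joint arm with a two-finger parallel gripper is mounted at the origin on the work surface. World frame = base frame: x ahead of the robot, y to its left, z up, the work surface at z = 0. Lengths are in mm, angles in rad, forces in N, time in s.
With the tool pointing down it reaches from about 375 to 900 mm from the base axis. Payload 3.1 kg.
Tool frame: the origin (TCP) lies on the centre line of the jaws, within the pads' length; the fingertips stand 11 mm ahead of it and the grasp point (between the pads) lies 8 mm behind it (r.tip_reach is the distance from the TCP to the fingertips, in mm); z points along the fingers, y is the direction in which the jaws open and shut (so a half turn about z gives the same grasp; the last joint's range is limited). The gripper opens to 87 mm and grips with 3 to 60 N. Pads are 19 mm wide; open, the fingers measure 117 mm over their backs; the gripper's body (75 mm by 190 mm) begins 51 mm behind the grasp point.
Start: joints at [0.924, 0.527, 1.433, -0, 1.181, -0.178], TCP at [281.785, 557.848, 233.548] pointing down, gripper open.
Joint ranges: [-3.08, 3.08], [-0.75, 2.2], [0.22, 2.44], [-1.43, 4.57], [0, 2.65], [-2.85, 2.85]. Speed limits (rad/s): [2.79, 2.79, 3.14, 3.14, 3.14, 3.14].

## Interface

Orientations are given as a unit quaternion [x, y, z, w].
In Python, from plant import r, get_image, nets gives the robot as it stands.
- The arm moves only by the shell command python3 -m pendant 'ROWS'. ROWS is JSON, a list of rows, each a list of 7 numbers: the shift along the tool's x, y, z in m, then the turn, a rotation vector about the tool's x, y, z in degrees, then the closure in counts, from 0 (fully open) to 255 (shut). A call has 1 to 12 rows; each row is the pose to reach, as a shift and turn from the pose commanded when the call began, along the tool's axes at that moment; what a row does not reach only later rows make up. A row lasts 1/8 s, in which the tool goes at most 62.5 mm and 10.7 degrees, less where a joint would pass 70% of its speed; a pose out of reach is approached as far as the arm can. A call with a gripper value outside its range is refused whole. The fingers move at their own pace and stop on an object; the grip force is fixed at half the most. Time passes only in rows, so rows that repeat a pose let the fingers close. It gives the time, the measured TCP pose, the force and the opening at its end, in the units of the state.
- r.get_obs(): the state, without advancing time (a new reading comes with each control period).
- get_image(name): name is "side" or "top"; returns a dict with "frame" (400x640x3 uint8, red, green, blue), "camera_matrix" (3x3 intrinsics, pixels), "k1" (the pictures are not rectified: a ray, as slopes to the right and down, at radius r is drawn at 1 + k1 r^2 times it, then the intrinsics apply), "rvec" (rotation vector, rad) and "tvec" (3), from world to camera coordinates, as OpenCV has them. Camera axes: x right, y down, z forward; pixel columns grow to the right and rows downward; lengths in mm; the calibration is good to about 2 mm. A picture is of the moment at which its call begins. There is no depth.
- r.sign_off(): hands the job in, once; it reports no verdict.
Trained networks look in a picture, given as the dict that the camera call returned (one of the last four; its "shot" number tells which), for a name from the list of things; names that differ only in an ending like _2 or _b are one class to them, and where a whole thing is asked for, a point or a joint stands for the part that bears it (a point fixed in the world has none). Each returns a list of dicts, best first, with "score" (0 to 1); they miss things now and then, are a little off and sometimes report something else, mostly with a low value. They report only what shows in the picture. A call takes as long as a camera call. They do not tell look-alikes from the thing itself.
- nets.spot_in(picture, name): "xy" ([column, row] in pixels, amid what is visible of it).
- nets.pinpoint(picture, name): "xy" ([column, row] in pixels: a listed point, or the origin of a listed thing).
The state is a dict: "clock": time; "joint_positions": joint angles; "qvel": joint speeds; "effort": joint torques, N m; "tool_pos": TCP position; "orientation": TCP orientation; "force": force on the tool from outside, world axes, zero at the start; "torque": the same for the moment, N m; "width": opening from 0.0 (shut) to 1.0 (fully open).
Only numpy, scipy, OpenCV 4.12 (cv2) and the standard library are available. Lean on these libraries where they do the work, as an engineer would, in place of code of your own. Each camera call takes 0.05 s, during which the arm holds its last target. There are 200 camera calls.

## Working session

There is one attempt and no reset: what is moved stays moved. The work goes in short steps, Python scripts to look and compute and a shell command to move; the robot and the scene stay as the last step left them, time stands still between calls to the robot, and variables do not carry over. Pictures are saved under pics/ and viewed, about 8 in all and at most 12, crops included, and the job is handed in when it is done.

```bash
mkdir -p pics; cat > h.py <<'E'
import numpy as np, cv2
from plant import r, get_image, nets
from scipy.spatial.transform import Rotation as R
def ray(p,xy):
    K=np.array(p["camera_matrix"]);D=np.array([p["k1"],0,0,0,0.])
    u=cv2.undistortPoints(np.array([[xy]],float),K,D)[0,0]
    M=cv2.Rodrigues(np.array(p["rvec"],float))[0];t=np.array(p["tvec"],float).ravel()
    return -M.T@t, M.T@np.array([u[0],u[1],1])
def atz(p,xy,z):
    c,d=ray(p,xy); return c+d*(z-c[2])/d[2]
def proj(p,X):
    return cv2.projectPoints(np.array([X],float),np.array(p["rvec"],float),np.array(p["tvec"],float),np.array(p["camera_matrix"]),np.array([p["k1"],0,0,0,0.]))[0][0,0]
def save(p,n,box=None,s=1):
    f=p["frame"][...,::-1]
    if box: f=f[box[1]:box[3],box[0]:box[2]]
    cv2.imwrite("pics/"+n,cv2.resize(f,None,fx=s,fy=s,interpolation=cv2.INTER_CUBIC))
def tri(p,a,q,b):
    c1,d1=ray(p,a);c2,d2=ray(q,b)
    s=np.linalg.lstsq(np.c_[d1,-d2],c2-c1,rcond=None)[0]
    A=c1+d1*s[0];B=c2+d2*s[1];return (A+B)/2,np.linalg.norm(A-B)
E
python3 - <<'E'
from h import *
t=get_image("top");s=get_image("side")
save(t,"t0.png");save(s,"s0.png")
H=dict(narrow_port_mouth=75,wide_port_mouth=75,narrow_plug_grip=50,wide_plug_grip=50)
for n,z in H.items():
  for nm,p in(("top",t),("side",s)):
    for d in nets.pinpoint(p,n)[:5]: print(n,nm,np.round(d["xy"],1),round(d["score"],2),atz(p,d["xy"],z).round(0))
o=r.get_obs();print(o["tool_pos"],o["orientation"],o["clock"],R.from_quat(o["orientation"]).as_matrix().round(3))
for p in(t,s):print(ray(p,(320,200))[0].round())
E
```

```text
narrow_port_mouth top [278.4 128.2] 0.73 [639. 115.  75.]
narrow_port_mouth side [343.3 154.2] 0.97 [643. 116.  75.]
wide_port_mouth top [330.1 130.3] 0.6 [631.   5.  75.]
wide_port_mouth side [364.5 179.4] 0.95 [623.  12.  75.]
narrow_plug_grip top [243.4 252.3] 0.78 [374. 198.  50.]
narrow_plug_grip top [211.3 244. ] 0.68 [393. 269.  50.]
narrow_plug_grip top [241.8 211.5] 0.51 [463. 200.  50.]
narrow_plug_grip side [223.  162.3] 0.72 [401. 275.  50.]
narrow_plug_grip side [230.6 183.6] 0.69 [381. 188.  50.]
narrow_plug_grip side [262.6 168.3] 0.64 [470. 201.  50.]
wide_plug_grip top [416.2 220.6] 0.74 [ 436. -177.   50.]
wide_plug_grip top [447.1 264.7] 0.55 [ 340. -241.   50.]
wide_plug_grip side [321.  333.8] 0.84 [ 340. -237.   50.]
wide_plug_grip side [346.1 280.9] 0.61 [ 435. -175.   50.]
[281.76303691 557.82564944 233.48703738] [ 2.31756450e-01  9.72773840e-01 -5.09409926e-05 -2.82346168e-05] 0.5 [[-0.893  0.451 -0.   ]
 [ 0.451  0.893 -0.   ]
 [ 0.    -0.    -1.   ]]
[ 429.   -5. 1125.]
[ 136. -520.  619.]
```

View pics/t0.png

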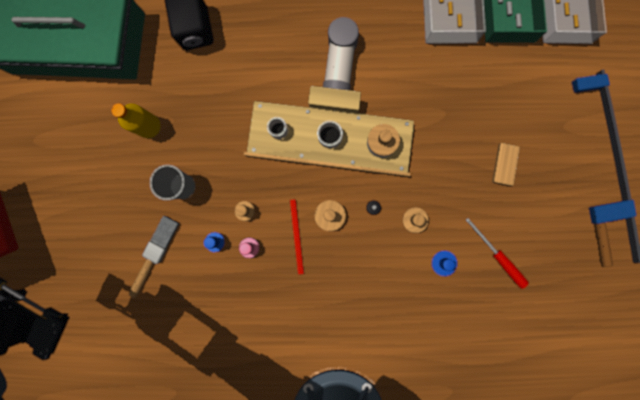

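View pics/s0.png

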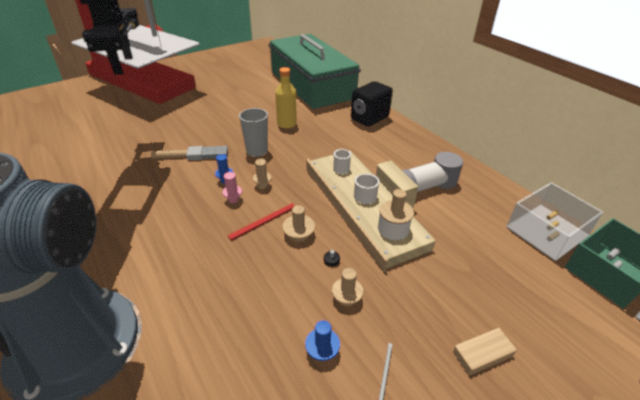

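The top view shows the narrow-plug candidates as wood (244,211), blue (214,242) and pink (249,248). The wide-plug candidates are wood (416,220), blue (445,264) and the larger wooden spare (331,215). The ports are at (278,128) narrow, (330,133) wide and (384,140), already plugged. I choose the wooden ones at (244,211) and (416,220), and will check them with model circles overlaid.

```bash
cat > m.py <<'E'
from h import *
def circ(p,f,c,rad,z,k,box,s):
    a=np.linspace(0,2*np.pi,60);pts=[(proj(p,[c[0]+rad*np.cos(x),c[1]+rad*np.sin(x),z])-np.array(box[:2])+.5)*s-.5 for x in a]
    cv2.polylines(f,[np.int32(np.round(pts))],True,k,1)
def crop(p,box,s,C):
    f=cv2.resize(p["frame"][box[1]:box[3],box[0]:box[2],::-1],None,fx=s,fy=s,interpolation=cv2.INTER_CUBIC)
    for c,rad,z,k in C: circ(p,f,c,rad,z,k,box,s)
    return f
E
python3 - <<'E'
from m import *
t=get_image("top");s=get_image("side")
near={'narrow_port_mouth':(278,128),'wide_port_mouth':(330,131),'narrow_plug_grip':(242,211),'wide_plug_grip':(416,220)}
nears={'narrow_port_mouth':(343,154),'wide_port_mouth':(365,179),'narrow_plug_grip':(262,168),'wide_plug_grip':(346,281)}
P={}
for n in near:
    g=lambda p,q:min((d["xy"] for d in nets.pinpoint(p,n)),key=lambda x:np.hypot(*(np.array(x)-q)))
    a,b=g(t,near[n]),g(s,nears[n]);X,e=tri(t,a,s,b);P[n]=X;print(n,a,b,X.round(1),round(e,1))
z=[75,75,50,50]
Y=(0,255,255);G=(0,255,0)
C=[(P['narrow_port_mouth'],21,75,G),(P['wide_port_mouth'],27,75,G),(P['narrow_plug_grip'],22,27,Y),(P['narrow_plug_grip'],13,73,Y),(P['wide_plug_grip'],28,27,Y),(P['wide_plug_grip'],13,73,Y)]
a=crop(t,(220,90,440,240),3.6,C);b=crop(s,(240,130,440,330),2,C)
cv2.imwrite("pics/c1.png",a);
b=np.hstack([crop(s,(320,135,420,215),4,C),crop(s,(230,145,290,225),4,C[2:4]),crop(s,(320,245,360,325),4,C[4:])]);cv2.imwrite("pics/c2.png",b);print(a.shape,b.shape)
E
```

```text
narrow_port_mouth [274.8, 129.4] [343.3, 154.7] [640.7 120.7  71.6] 9.4Traceback (most recent call last):
  File "<stdin>", line 8, in <module>
  File "<stdin>", line 7, in <lambda>
ValueError: min() iterable argument is empty
```

```bash
cat > ov.py <<'E'
from m import *
import sys
NP,WP,NG,WG=eval(sys.argv[1])
t=get_image("top");s=get_image("side")
Y=(0,255,255);G=(0,255,0)
C=[(NP,21,75,G),(WP,27,75,G),(NG,22,27,Y),(NG,13,73,Y),(WG,28,27,Y),(WG,13,73,Y)]
A=np.vstack([crop(t,(250,105,410,165),5,C),np.hstack([crop(t,(220,190,280,238),5,C[2:]),crop(t,(390,195,440,243),5,C[2:]),np.zeros((240,250,3),np.uint8)])])
b=np.hstack([crop(s,(320,135,420,215),4,C),crop(s,(240,145,290,225),4,C[2:]),crop(s,(325,245,370,325),4,C[2:])])
cv2.imwrite("pics/%s_t.png"%sys.argv[2],A);cv2.imwrite("pics/%s_s.png"%sys.argv[2],b);print(A.shape,b.shape)
E
python3 ov.py "(641,115.5),(627,6),(467,200.5),(435.5,-176)" a
```

```text
(540, 800, 3) (320, 780, 3)
```

View pics/a_t.png

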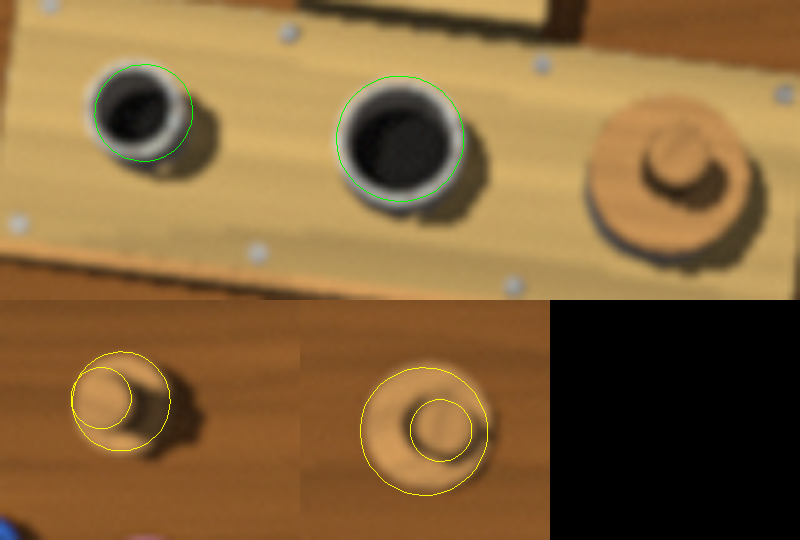

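View pics/a_s.png

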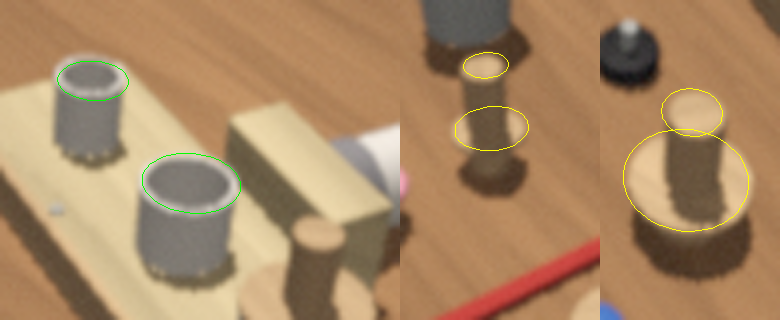

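Both crops show the wooden plugs and the two open stubs. After small corrections the world positions are: narrow port (643,119), wide port (627.5,5.5), narrow plug (467,200.5) and wide plug (436.5,-176). I'm moving above the narrow plug now.

```bash
python3 -m pendant '[[-0.3265,-0.2355,0,0,0,-26.8,0],[-0.3265,-0.2355,0,0,0,-26.8,0],[-0.3265,-0.2355,0,0,0,-26.8,0],[-0.3265,-0.2355,0,0,0,-26.8,0],[-0.3265,-0.2355,0,0,0,-26.8,0],[-0.3265,-0.2355,0,0,0,-26.8,0],[-0.3265,-0.2355,0,0,0,-26.8,0],[-0.3265,-0.2355,0,0,0,-26.8,0],[-0.3265,-0.2355,0.1135,0,0,-26.8,0],[-0.3265,-0.2355,0.1135,0,0,-26.8,0],[-0.3265,-0.2355,0.1135,0,0,-26.8,0],[-0.3265,-0.2355,0.1135,0,0,-26.8,0]]'
```

```text
clock: 2.35
tool_pos: [467.7, 201.4, 121.3]
orientation: [-0.001, 1.0, 0.0, 0.001]
force: [-0.3, 0.0, 0.2]
width: 0.998
```

```bash
python3 -m pendant '[[0,0,0.04,0,0,0,0],[0,0,0.075,0,0,0,0],[0,0,0.075,0,0,0,0],[0,0,0.075,0,0,0,255],[0,0,0.075,0,0,0,255],[0,0,0.075,0,0,0,255],[0,0,0.075,0,0,0,255],[0,0,0.075,0,0,0,255],[0,0,0.075,0,0,0,255],[0,0,0.075,0,0,0,255]]'
```

```text
clock: 3.6
tool_pos: [467.0, 200.4, 44.9]
orientation: [0.0, 1.0, -0.0, -0.0]
force: [0.1, -0.3, -0.3]
width: 0.291
```

```bash
python3 -m pendant '[[0,0,-0.05,0,0,0,255],[0,0,-0.1,0,0,0,255],[0,0,-0.115,0,0,0,255],[-0.05,-0.023,-0.115,0,0,0,255],[-0.1,-0.046,-0.115,0,0,0,255],[-0.14,-0.065,-0.115,0,0,0,255],[-0.17,-0.078,-0.115,0,0,0,255],[-0.176,-0.0815,-0.115,0,0,0,255],[-0.176,-0.0815,-0.1,0,0,0,255],[-0.176,-0.0815,-0.1,0,0,0,255],[-0.176,-0.0815,-0.1,0,0,0,255]]'
python3 - <<'E'
from m import *
o=r.get_obs();print(o["tool_pos"],o["width"])
t=get_image("top");s=get_image("side")
x,y,z=o["tool_pos"];Y=(0,255,255);G=(0,255,0)
C=[((643,119),21,75,G),((x,y),22,z-18,Y),((x,y),11,z-45,Y)]
cv2.imwrite("pics/d.png",np.hstack([crop(t,(240,90,320,165),5,C),crop(s,(305,100,385,175),5,C)]))
E
```

```text
clock: 4.97
tool_pos: [641.6, 119.7, 144.5]
orientation: [-0.0, 1.0, 0.0, -0.001]
force: [0.4, -0.4, -0.0]
width: 0.292
[641.56681789 119.70434821 144.54872293] 0.2923482108805931
```

View pics/d.png

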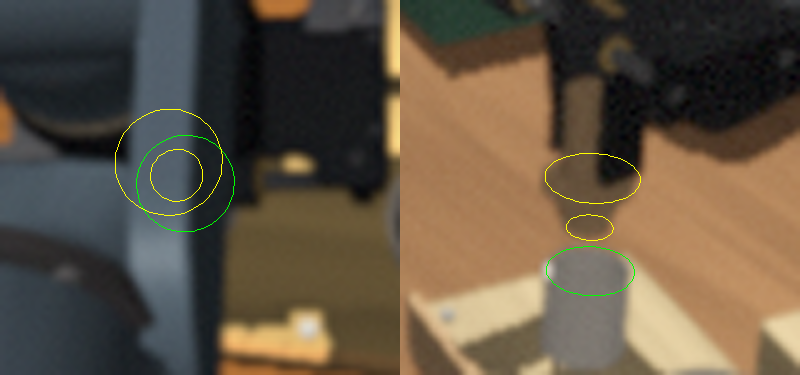

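The side view shows the plug's foot centred over the narrow stub, within about 2–3 mm. Next step is lowering it.

```bash
python3 -m pendant '[[0,0,0.015,0,0,0,255],[0,0,0.025,0,0,0,255],[0,0,0.035,0,0,0,255],[0,0,0.04,0,0,0,255],[0,0,0.04,0,0,0,255]]'
```

```text
clock: 5.7
tool_pos: [642.9, 118.9, 104.5]
orientation: [0.0, 1.0, 0.0, -0.0]
force: [0.3, 0.3, 0.2]
width: 0.289
```

```bash
python3 -m pendant '[[0,0,0.003,0,0,0,255],[0,0,0.005,0,0,0,255],[0,0,0.006,0,0,0,255],[0,0,0.006,0,0,0,255]]'
```

```text
clock: 6.2
tool_pos: [643.1, 118.9, 99.1]
orientation: [0.0, 1.0, 0.0, 0.0]
force: [-0.1, 0.4, -0.7]
width: 0.29
```

```bash
python3 -m pendant '[[0,0,0.001,0,0,0,255],[0,0,0.002,0,0,0,255],[0,0,0.002,0,0,0,255]]'
```

```text
clock: 6.58
tool_pos: [643.1, 118.9, 97.9]
orientation: [0.0, 1.0, -0.0, 0.0]
force: [-1.5, 0.3, 5.0]
width: 0.295
```

```bash
python3 -m pendant '[[0,0,-0.001,0,0,0,0],[0,0,-0.001,0,0,0,0],[0,0,-0.001,0,0,0,0],[0,0,-0.001,0,0,0,0],[0,0,-0.001,0,0,0,0],[0,0,-0.03,0,0,0,0],[0,0,-0.09,0,0,0,0],[0,0,-0.12,0,0,0,0],[0,0,-0.12,0,0,0,0]]'
python3 -m pendant '[[0.036,-0.051,0,0,0,0,0],[0.072,-0.102,0,0,0,0,0],[0.107,-0.153,0,0,0,0,0],[0.143,-0.204,0,0,0,0,0],[0.178,-0.255,0,0,0,0,0],[0.2065,-0.295,0,0,0,0,0],[0.2065,-0.295,0,0,0,0,0],[0.2065,-0.295,0.05,0,0,0,0],[0.2065,-0.295,0.1,0,0,0,0],[0.2065,-0.295,0.1,0,0,0,0],[0.2065,-0.295,0.1,0,0,0,0]]'
python3 - <<'E'
from m import *
t=get_image("top");s=get_image("side")
Y=(0,255,255);G=(0,255,0)
C=[((643,119),22,80,G),((643,119),13,126,G),((627.5,5.5),27,75,G)]
cv2.imwrite("pics/e.png",np.hstack([crop(t,(255,105,355,165),4,C),crop(s,(315,130,415,190),4,C)]))
E
```

```text
clock: 7.7
tool_pos: [645.0, 119.0, 220.5]
orientation: [-0.0, 1.0, 0.0, 0.004]
force: [0.3, 0.2, -0.1]
width: 1.001
clock: 9.07
tool_pos: [437.2, -175.7, 117.6]
orientation: [-0.0, 1.0, -0.0, 0.0]
force: [-0.3, -0.2, -0.2]
width: 1.002
```

View pics/e.png

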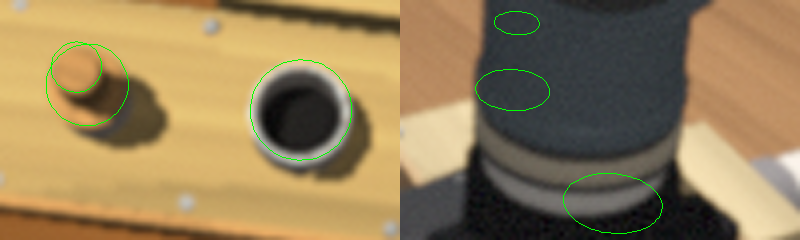

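The top view shows the narrow plug seated: flange and handle lie on the predicted circles at (88,83) and (77,67) in the crop. The side view is blocked by the arm. I'm grasping the wide plug next.

```bash
python3 -m pendant '[[0,0,0.04,0,0,0,0],[0,0,0.072,0,0,0,0],[0,0,0.072,0,0,0,0],[0,0,0.072,0,0,0,255],[0,0,0.072,0,0,0,255],[0,0,0.072,0,0,0,255],[0,0,0.072,0,0,0,255],[0,0,0.072,0,0,0,255],[0,0,0.072,0,0,0,255],[0,0,0.072,0,0,0,255]]'
```

```text
clock: 10.42
tool_pos: [436.6, -176.2, 45.0]
orientation: [-0.0, 1.0, -0.0, 0.0]
force: [-0.6, 0.5, 0.7]
width: 0.291
```

```bash
python3 -m pendant '[[0,0,-0.05,0,0,0,255],[0,0,-0.1,0,0,0,255],[0,0,-0.14,0,0,0,255],[-0.042,0.04,-0.14,0,0,0,255],[-0.084,0.08,-0.14,0,0,0,255],[-0.126,0.12,-0.14,0,0,0,255],[-0.165,0.157,-0.14,0,0,0,255],[-0.191,0.1815,-0.14,0,0,0,255],[-0.191,0.1815,-0.1,0,0,0,255],[-0.191,0.1815,-0.1,0,0,0,255],[-0.191,0.1815,-0.1,0,0,0,255]]'
python3 -m pendant '[[0,0,0.015,0,0,0,255],[0,0,0.025,0,0,0,255],[0,0,0.035,0,0,0,255],[0,0,0.04,0,0,0,255],[0,0,0.04,0,0,0,255]]'
```

```text
clock: 11.8
tool_pos: [627.3, 5.1, 145.3]
orientation: [0.0, 1.0, 0.0, -0.0]
force: [0.5, -0.0, -1.1]
width: 0.287
clock: 12.42
tool_pos: [627.2, 5.4, 104.4]
orientation: [0.0, 1.0, 0.0, -0.001]
force: [0.3, 0.0, -0.9]
width: 0.289
```

```bash
python3 -m pendant '[[0,0,0.003,0,0,0,255],[0,0,0.005,0,0,0,255],[0,0,0.006,0,0,0,255],[0,0,0.006,0,0,0,255]]';python3 -m pendant '[[0,0,0.001,0,0,0,255],[0,0,0.002,0,0,0,255],[0,0,0.002,0,0,0,255]]'
```

```text
clock: 12.92
tool_pos: [627.1, 5.6, 98.9]
orientation: [-0.0, 1.0, 0.0, -0.0]
force: [-2.5, 0.8, -1.5]
width: 0.29
clock: 13.3
tool_pos: [627.0, 5.5, 98.0]
orientation: [-0.0, 1.0, 0.0, -0.0]
force: [-5.4, 1.2, 5.9]
width: 0.291
```

```bash
python3 -m pendant '[[0,0,-0.001,0,0,0,0],[0,0,-0.001,0,0,0,0],[0,0,-0.001,0,0,0,0],[0,0,-0.001,0,0,0,0],[0,0,-0.001,0,0,0,0],[0,0,-0.03,0,0,0,0],[0,0,-0.09,0,0,0,0],[0,0,-0.13,0,0,0,0],[0,0,-0.13,0,0,0,0]]'
python3 -m pendant '[[0.03,0.05,0,0,0,0,0],[0.06,0.1,0,0,0,0,0],[0.09,0.15,0,0,0,0,0],[0.12,0.2,0,0,0,0,0],[0.15,0.25,0,0,0,0,0],[0.18,0.3,0,0,0,0,0],[0.2,0.35,0,0,0,0,0],[0.22,0.4,0,0,0,0,0],[0.22,0.4,0,0,0,0,0],[0.22,0.4,0,0,0,0,0]]'
python3 - <<'E'
from m import *
t=get_image("top");s=get_image("side")
G=(0,255,0)
C=[((643,119),22,80,G),((643,119),13,126,G),((626.5,5.5),28,80,G),((626.5,5.5),13,126,G)]
cv2.imwrite("pics/f.png",np.hstack([crop(t,(255,105,355,185),4,C),crop(s,(315,120,415,200),4,C)]))
o=r.get_obs();print(o["force"],abs(o["qvel"]).max() if hasattr(o["qvel"],'max') else o["qvel"])
for n in("narrow_plug_grip","wide_plug_grip"):
  for nm,p in(("top",t),("side",s)):
    for d in nets.pinpoint(p,n)[:4]: print(n,nm,round(d["score"],2),atz(p,d["xy"],103).round(0))
E
```

```text
clock: 14.42
tool_pos: [630.1, 5.1, 231.4]
orientation: [-0.0, 1.0, -0.001, 0.005]
force: [-0.6, 0.2, -0.1]
width: 0.995
clock: 15.68
tool_pos: [406.8, 404.8, 225.9]
orientation: [-0.0, 1.0, -0.001, -0.001]
force: [-0.3, -0.4, 0.1]
width: 0.996
[-0.69708513  0.00429169 -1.17164407] 0.008788830437548847
narrow_plug_grip top 0.79 [640. 116. 103.]
narrow_plug_grip top 0.64 [393. 251. 103.]
narrow_plug_grip top 0.58 [381. 184. 103.]
narrow_plug_grip side 0.83 [379. 188. 103.]
narrow_plug_grip side 0.61 [363. 112. 103.]
narrow_plug_grip side 0.6 [637. 109. 103.]
wide_plug_grip top 0.91 [625.  10. 103.]
wide_plug_grip side 0.62 [ 320. -269.  103.]
wide_plug_grip side 0.61 [636.  10. 103.]
```

View pics/f.png

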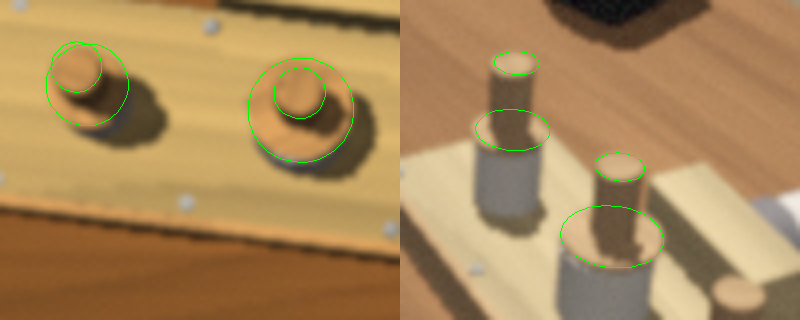

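Both views show the two plugs upright, with flanges on the rims at (512,130) and (612,237) in the side crop, matching the seated model. The arm is clear of everything.

```bash
python3 -c "
from plant import r
print(r.sign_off())"
```

```text
the job is handed in; nothing more can be done
None
```

Both open stubs are closed and the job is handed in at about 16 s on the clock. The small wooden plug went into the narrow port and the middle-sized one into the wide port. The spare and the blue and pink look-alikes were left alone.

- **Seating:** pressing each plug down met about 5–6 N at the expected seated height. I then released both and moved the gripper clear.
- **Last pictures:** in both views the flanges and handle tops lie on the projected seated outlines, within about 2 mm. Both plugs look upright.
- **Disagreements:** the networks' grip points were scattered up to about 10 mm from my positions, mostly in the side view. I went by the outlines instead. The wide plug also felt about 5 N sideways while going in, so it was touching the bore wall slightly, but it still seated.

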